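# Lock off the saw's power isolator

## Robot

A 6-joint arm with a two-finger parallel gripper is mounted at the origin on the work surface. World frame = base frame: x ahead of the robot, y to its left, z up, the work surface at z = 0. Lengths are in mm, angles in rad, forces in N, time in s.
With the tool pointing down it reaches from about 400 to 825 mm from the base axis. Payload 7 kg.
Tool frame: the origin (TCP) lies midway between the tips of the shut fingers; the grasp point (between the pads) lies 19 mm behind it; y points along the fingers, z is the direction in which the jaws open and shut, and the axes are right-handed (so a half turn about y gives the same grasp; the last joint's range is limited). The gripper opens to 88 mm and grips with 3 to 60 N. Pads are 19 mm wide; open, the fingers measure 130 mm over their backs; the gripper's body (78 mm by 193 mm) begins 47 mm behind the grasp point.
Start: joints at [-1.053, 0.359, 0.012, 0, -1.224, -0.288], TCP at [153.728, -657.239, 226.561] pointing down, gripper open.
Joint ranges: [-3.07, 3.07], [-1.43, 2.12], [-1.02, 1.25], [-3.03, 1.67], [-3.05, -0], [-3.03, 3.03]. Speed limits (rad/s): [2.39, 2.39, 3.01, 3.14, 3.14, 3.14].

## Interface

Orientations are given as a rotation vector (axis times angle).
In Python, from station import ctrl gives the robot as it stands. The module is installed in compiled form; this text tells all that it offers.
- The arm moves only by the tool drive_tool, never from a script. Its argument "series" is a list that holds one entry, the list of rows, each a list of 7 numbers: the turn, a rotation vector about the world's x, y, z in rad, then the shift along the world's x, y, z in m, then the opening, from 0 (shut) to 1 (fully open). A call has 1 to 10 rows; each row is the pose to reach, as a shift and turn from the pose commanded when the call began; what a row does not reach only later rows make up. A row lasts 1/10 s, in which the tool goes at most 50 mm and 8.59 degrees, less where a joint would pass 70% of its speed; a pose out of reach is approached as far as the arm can. A call with a gripper value outside its range is refused whole. The fingers move at their own pace and stop on an object; "newtons" is the grip in N (left out, the last holds). Time passes only in rows, so rows that repeat a pose let the fingers close. It gives the time, the measured TCP pose, the force and the opening at its end, in the units of the state.
- ctrl.read_state(): the state, without advancing time (a new reading comes with each control period).
- ctrl.read_camera(name): name is "side" or "top"; returns a dict with "frame" (384x512x3 uint8, blue, green, red), "fx", "fy", "cx", "cy" (pixels), "k1" (the pictures are not rectified: a ray, as slopes to the right and down, at radius r is drawn at 1 + k1 r^2 times it, then the intrinsics apply), "rvec" (rotation vector, rad) and "tvec" (3), from world to camera coordinates, as OpenCV has them. Camera axes: x right, y down, z forward; pixel columns grow to the right and rows downward; lengths in mm; the calibration is good to about 2 mm. A picture is of the moment at which its call begins. There is no depth.
- ctrl.hand_in(): hands the job in, once; it reports no verdict.
The state is a dict: "time": time; "qpos": joint angles; "qd": joint speeds; "joint_torque": joint torques, N m; "tool_pos": TCP position; "ee_rot": TCP orientation; "ft_force": force on the tool from outside, world axes, zero at the start; "torque": the same for the moment, N m; "finger_gap": opening from 0.0 (shut) to 1.0 (fully open).
Only numpy, scipy, OpenCV 4.12 (cv2) and the standard library are available. Lean on these libraries where they do the work, as an engineer would, in place of code of your own. Each camera call takes 0.05 s, during which the arm holds its last target.

## Task

Lock off the saw's power: push the red slide on the grey isolator box all the way across so that its eye comes over the padlock, then take the loose steel shackle from the wooden stand, put it upright into the padlock with one leg through the eye, and press it down just until the hidden pawls click and it stays down by itself when you let go. Press gently, by feel: how deep the pawls sit is not known, and leaning on the lock damages it. Leave the glue bottle, the wax tin and the wood offcut where they are.

Things in the scene. Friction and masses are not known exactly. Their poses are not given: they have to be found in the camera images.
- slide (a joint): red lock-off slide on top of the grey isolator box, in m: starts between 0 and 0.010, stops at 0.040 with its eye (18 mm bore, 73 mm along +y from point slide_handle) exactly over the lock's near hole; moves along +y of point lock_top; 3 N friction, stays where left
- slide_handle (a point): centre of the slide's red upright handle, 26 x 18 x 30 mm (x, y, z of point lock_top's axes), top 15 mm above this point; it stands on the slide's flat plate, 34 mm wide, 5 mm thick, upper face 14 mm below this point and 6.5 mm above the lock's top. Push it along +y of point lock_top
- lock_top (a point): centre of the flat top of the padlock body, 90 mm above the bench; z up, y along the row of its two holes, away from the isolator box. The vertical round holes (13 mm bore, 2.5 mm chamfer) are at y = -22 mm (near hole, over which the slide's eye comes) and y = +22 mm. More than 30 N between shackle and lock damages the lock
- shackle_crown (a point): centre of the top bar of the loose steel U-shackle, which stands upright in the wooden stand (60 x 90 x 40 mm tall). Bar 12 mm wide (its x), 56 mm long (its y), 12 mm tall; z up. Locked, this point is 42 to 62 mm above point lock_top; unlocked and let go in the lock, 74 mm
- lock: padlock body, brass with blue sleeve, 38 x 80 x 80 mm; origin under its centre. Inside: a spring lifts the shackle from 20 mm deep (4 growing to 8 N); two pawls add up to 9 N, then click at a foot depth of 32 to 52 mm (unknown, differs each time); hard stop 2 mm after the click. If not clicked, the shackle rises back to 20 mm deep when let go
- shackle: the same U-shackle, 100 mm tall, about 150 g; origin midway between the feet, 94 mm below point shackle_crown, same axes. Two round 10 mm legs with tapered feet at y = -22 and +22 mm; both ends alike, may go in either way round. It starts with its feet 25 mm deep in the stand's loose 16 mm holes
- glue: white glue bottle, 54 mm diameter, 140 mm tall, origin at the centre of its underside; leave it alone
- wax: green wax tin, 70 mm diameter, 50 mm tall, origin at the centre of its underside; leave it alone
- offcut: light wood offcut, 40 x 130 x 20 mm, lying flat, origin at the centre of its underside; leave it alone
There are look-alikes about, which are no part of the job. Of the things that look like the shackle, the smallest one is meant.

How it is judged (in metres and radians):
On the way, in this order (a step that is already met when the one before it is completed fails the run):
1. the slide is fully across, within 4 mm of its stop (value of joint slide above 0.036 m), for 0.2 s.
2. the shackle is pressed down into the lock (z of shackle_crown in the frame of lock_top below 0.067 m and horizontal distance between shackle_crown and lock_top below 0.01 m), for 0.2 s.
At the end, for the whole second after the job is handed in: the slide is across (over 33 mm) with the shackle's leg through its eye; the shackle stands in the lock, its crown within 10 mm of the lock's axis, tilted less than 0.15 rad and less than 67 mm above the lock's top, staying down by itself, let go and at rest (all of step 2 and value of joint slide above 0.033 m and angle between shackle_crown's own z axis and vertical below 0.15 rad and linear speed of shackle below 0.02 m/s); the robot touches nothing.
It fails at once if more than 30 N between the shackle and the lock (contact force between shackle and lock above 30 N).
It fails at once if the glue bottle moved more than 30 mm (distance of glue from where it was at the start of the episode above 0.03 m).
It fails at once if the wax tin moved more than 30 mm (distance of wax from where it was at the start of the episode above 0.03 m).
It fails at once if the offcut moved more than 30 mm (distance of offcut from where it was at the start of the episode above 0.03 m).
It also fails if it takes over 64 s, if anything falls off the work surface, if the arm or the gripper's body presses on something with over 40 N, if the wrist force passes 120 N, or if a joint passes its speed limit or range.

## Working session

There is one attempt and no reset: what is moved stays moved. The work goes in short steps, Python scripts to look and compute and a tool call to move; the robot and the scene stay as the last step left them, time stands still between calls to the robot, and variables do not carry over. Pictures are saved under pics/ and viewed, and the job is handed in when it is done.

Besides the shell and the picture viewer there is one more tool, called by a JSON object that holds its "name" and its "arguments", one argument or row to a line. drive_tool: Moves the arm, as the interface text tells. Its arguments: {"type":"object","properties":{"series":{"type":"array","items":{"type":"array","items":{"type":"array","items":{"type":"number"}}}},"newtons":{"type":"number"}},"required":["series"]}

```bash
mkdir -p pics
cat > h.py <<'E'
import numpy as np, cv2
from station import ctrl
def cam(n): return ctrl.read_camera(n)
def K(c): return np.array([[c['fx'],0,c['cx']],[0,c['fy'],c['cy']],[0,0,1.]]), np.array([c['k1'],0,0,0,0.])
def ray(c,u,v):
    k,d=K(c); p=cv2.undistortPoints(np.array([[[u,v]]],float),k,d,None,None)[0,0] 
    R=cv2.Rodrigues(np.array(c['rvec'],float))[0]; t=np.array(c['tvec'],float).ravel()
    return -R.T@t, R.T@np.array([p[0],p[1],1.])
def onz(c,u,v,z):
    o,d=ray(c,u,v); return o+d*(z-o[2])/d[2]
def proj(c,P):
    k,d=K(c); return cv2.projectPoints(np.array(P,float).reshape(-1,1,3),np.array(c['rvec'],float),np.array(c['tvec'],float),k,d)[0][:,0]
def tri(c1,p1,c2,p2):
    o1,d1=ray(c1,*p1);o2,d2=ray(c2,*p2)
    s=np.linalg.lstsq(np.c_[d1,-d2],o2-o1,rcond=None)[0]
    a=o1+d1*s[0];b=o2+d2*s[1]; return (a+b)/2,np.linalg.norm(a-b)
E
python3 - <<'E'
from h import *
import pickle
for n in('side','top'):
    c=cam(n); cv2.imwrite(f'pics/{n}0.png',c['frame']); pickle.dump(c,open(f'{n}0.pkl','wb'))
    print(n,{k:c[k] for k in c if k!='frame'}, ray(c,256,192))
s=ctrl.read_state();print(s)
E
```

```text
side {'fx': 418.072609819362, 'fy': 418.072609819362, 'cx': 253.67789771490553, 'cy': 192.94332615266947, 'k1': -0.0032530329877553535, 'rvec': array([ 0.99904595, -2.45850018,  1.07340173]), 'tvec': array([409.54992217, 361.43227029, 546.8784543 ])} (array([201.32284124, 400.50312439, 629.68788259]), array([ 0.49025942, -0.54045369, -0.68380659]))
top {'fx': 455.29928622029604, 'fy': 455.29928622029604, 'cx': 266.593791639508, 'cy': 186.93932543784592, 'k1': -0.03073195090023827, 'rvec': array([ 2.07036374, -2.13841058,  0.24989908]), 'tvec': array([  -7.95256314,  589.16741322, 1015.51783641])} (array([ 344.30212249,  -13.68227192, 1122.37551827]), array([ 0.21553141,  0.01130637, -0.9767719 ]))
{'time': 0.1, 'qpos': array([-1.05291259e+00,  3.59312600e-01,  1.11803644e-02, -3.28997434e-04,
       -1.22411032e+00, -2.88079672e-01]), 'qd': array([ 3.58542119e-05, -7.64964174e-04,  1.69008971e-03,  1.67374535e-03,
        1.67827412e-03, -2.37682408e-05]), 'joint_torque': array([-2.94946905e-03, -5.84164381e+01,  2.93752849e+01,  7.01557472e+00,
        1.01719686e-02, -4.27323141e-05]), 'tool_pos': array([ 153.62738   , -656.84270153,  225.7274246 ]), 'ee_rot': array([-1.56181045, -0.18006993,  0.18051454]), 'ft_force': array([ 0.21184825, -0.13771147,  1.05153284]), 'torque': array([-0.01517469, -0.01459855,  0.00726308]), 'finger_gap': 1.0001165754895245}
```

View pics/side0.png

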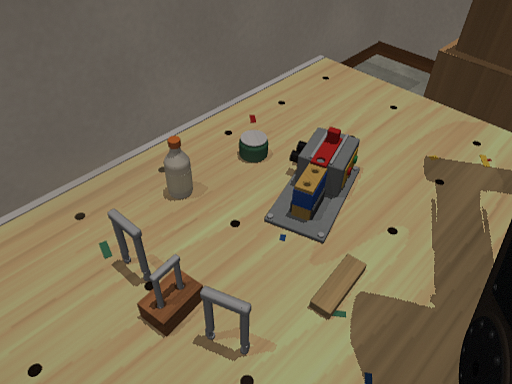

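View pics/top0.png

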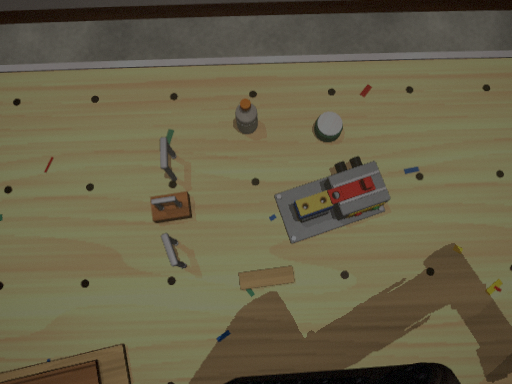

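The side view shows the lock at about (310,190), with the red slide handle at (334,134). The stand holding the small shackle is at (168,285), with larger look-alike shackles at (125,240) and (227,315). I'll zoom in next.

Run:
```python
from h import *
import pickle
s=pickle.load(open('side0.pkl','rb'))['frame'];t=pickle.load(open('top0.pkl','rb'))['frame']
def crop(f,x,y,w,h,n,k):
    cv2.imwrite(n,cv2.resize(f[y:y+h,x:x+w],None,fx=k,fy=k,interpolation=cv2.INTER_CUBIC))
crop(s,255,115,110,130,'pics/s_lock.png',4.6)
crop(s,95,200,160,155,'pics/s_sh.png',3.8)
crop(t,265,150,135,100,'pics/t_lock.png',5.8)
crop(t,140,125,70,150,'pics/t_sh.png',4)
```

```text
(no output)
```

View pics/s_lock.png

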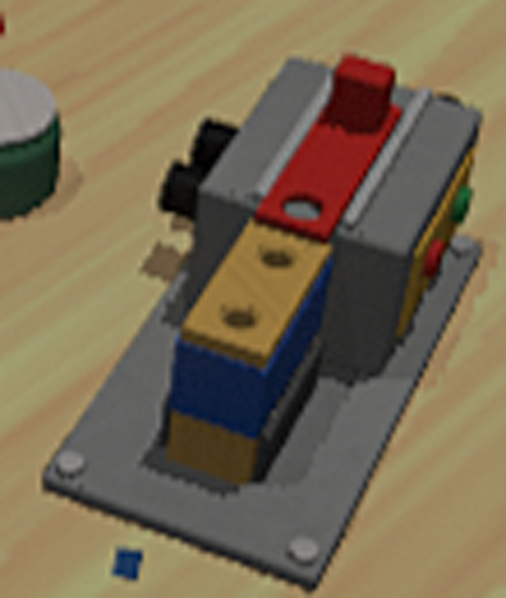

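View pics/s_sh.png

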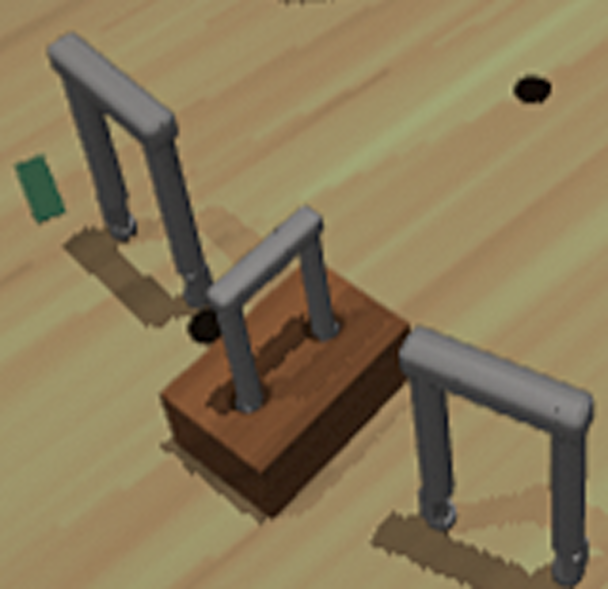

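View pics/t_lock.png

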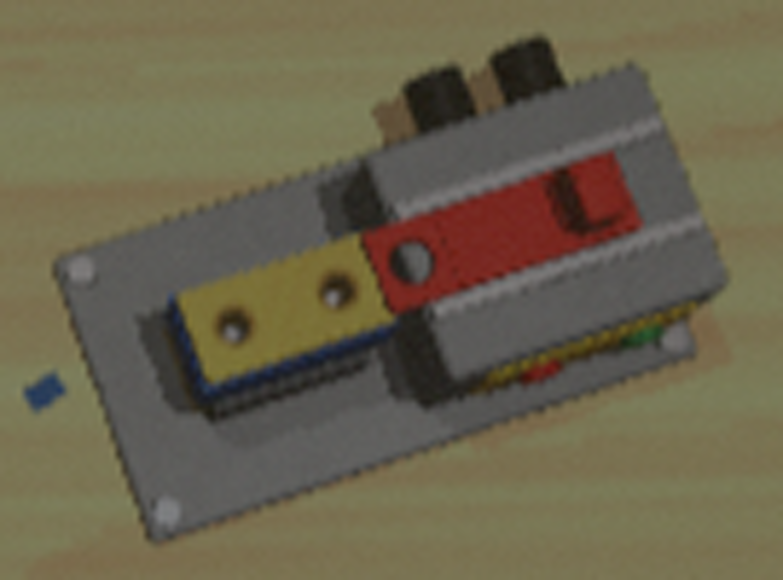

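View pics/t_sh.png

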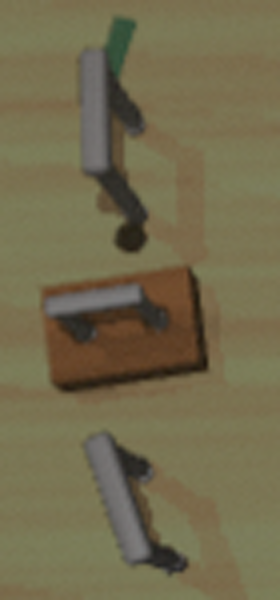

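```bash
cat > m.py <<'E'
from h import *
import pickle
S=pickle.load(open('side0.pkl','rb'));T=pickle.load(open('top0.pkl','rb'))
def blob(c,x,y,w,h,f):
    r=c['frame'][y:y+h,x:x+w]; hsv=cv2.cvtColor(r,cv2.COLOR_BGR2HSV)
    m=f(hsv).astype(np.uint8); n,l,st,ce=cv2.connectedComponentsWithStats(m,connectivity=4)
    i=1+np.argmax(st[1:,4]); return (l==i).astype(np.uint8),np.array([x,y])
# yellow lock top
for n,c,box in(('top',T,(290,180,50,45)),('side',S,(290,155,40,45))):
    m,o=blob(c,*box,lambda h:(h[...,0]>14)&(h[...,0]<33)&(h[...,1]>90)&(h[...,2]>70))
    q=cv2.minAreaRect(cv2.findContours(m,0,2)[0][0]); print(n,m.sum(),q[0]+o,q[1:])
    print(cv2.approxPolyDP(cv2.findContours(m,0,2)[0][0],3,True)[:,0]+o)
    cn,hi=cv2.findContours(m,cv2.RETR_CCOMP,2)
    for k,h in zip(cn,hi[0]):
        if h[3]>=0:
            M=cv2.boundingRect(k);p=np.array([M[0]+(M[2]-1)/2,M[1]+(M[3]-1)/2])+o; print(' hole',M,p,onz(c,*p,90))
# shackle bar
m,o=blob(T,148,192,36,16,lambda h:(h[...,1]<60)&(h[...,2]>85))
q=cv2.minAreaRect(cv2.findContours(m,0,2)[0][0]);print(q);p=np.array(q[0])+o
b=cv2.boxPoints(q)+o
print('bar',m.sum(),p,onz(T,*p,115),[onz(T,*x,115)[:2].round(1) for x in b])
a=[onz(T,*x,115)[:2] for x in b]
# stand top
m,o=blob(T,140,185,60,45,lambda h:(h[...,0]<16)&(h[...,1]>90)&(h[...,2]>60))
q=cv2.minAreaRect(cv2.findContours(m,0,2)[0][0]);b=cv2.boxPoints(q)+o
print('stand',q,[onz(T,*x,40)[:2].round(1) for x in b],onz(T,*(np.array(q[0])+o),40))
# pick-based
sc=lambda p,x,y,k:((p[0]+.5)/k-.5+x,(p[1]+.5)/k-.5+y)
for nm,ts,ss in (('far',(235,326),(240,317)),('near',(337,292),(277,258))):
    print(nm,tri(T,sc(ts,265,150,5.8),S,sc(ss,255,115,4.6)),onz(T,*sc(ts,265,150,5.8),90),onz(S,*sc(ss,255,115,4.6),90))
print('eye',onz(T,*sc((412,262),265,150,5.8),96.5),onz(S,*sc((303,208),255,115,4.6),96.5))
for P in [(45,292),(139,284),(145,301),(48,315)]: print('barT',onz(T,*sc(P,140,125,4),115))
for P in [(209,293),(303,207),(322,216),(232,305)]: print('barS',onz(S,*sc(P,95,200,3.8),115))
for P in [(335,66),(350,57),(397,66),(388,100)]: print('handleS',onz(S,*sc(P,255,115,4.6),125.5))
for P in [(42,288),(190,266),(207,370),(60,392)]: print('standT',onz(T,*sc(P,140,125,4),40))
for P in [(160,398),(262,470),(410,328),(320,265)]: print('standS',onz(S,*sc(P,95,200,3.8),40))
E
python3 m.py
```

```text
top 492 [313.67483521 202.71380806] ((16.139976501464844, 33.74293518066406), 70.70995330810547)
[[326 190]
 [297 200]
 [300 214]
 [331 205]]
 hole (12, 23, 7, 7) [305. 206.] [ 535.45039926 -113.77988257   90.        ]
 hole (30, 17, 7, 7) [323. 200.] [ 548.21177067 -156.19777683   90.        ]
side 537 [310.00258827 177.70984268] ((19.866910934448242, 32.89557647705078), 30.256441116333008)
[[309 163]
 [294 186]
 [312 194]
 [326 168]]
 hole (7, 32, 3, 3) [298. 188.] [539.07153769 -90.9712658   90.        ]
 hole (13, 27, 8, 5) [306.5 184. ] [ 534.67364264 -111.51926404   90.        ]
 hole (21, 14, 8, 5) [314.5 171. ] [ 547.62088582 -153.5254206    90.        ]
((14.563581466674805, 7.413294792175293), (4.789802074432373, 23.644893646240234), 81.25383758544922)
bar 114 [162.56358147 199.41329479] [556.14450273 209.33968039 115.        ] [array([558.3, 236.6]), array([565. , 183.9]), array([554. , 182.1]), array([547.4, 234.7])]
stand ((29.902013778686523, 21.088590621948242), (24.033979415893555, 37.66300582885742), 81.57302856445312) [array([579. , 257.8]), array([589.9, 167.3]), a
[... 795 characters left out ...]
95 115.        ]
barS [553.96506755 182.40800673 115.        ]
barS [544.8260425  233.87348535 115.        ]
handleS [ 590.00919767 -246.09181853  125.5       ]
handleS [ 589.45805214 -256.97379329  125.5       ]
handleS [ 569.84572014 -266.55679661  125.5       ]
handleS [ 557.16314659 -241.49403292  125.5       ]
standT [579.78923204 256.35158344  40.        ]
standT [590.63900558 166.43892937  40.        ]
standT [526.25024523 155.8272583   40.        ]
standT [515.65699418 243.99727503  40.        ]
standS [578.43648247 258.82542982  40.        ]
standS [521.42489482 249.32125742  40.        ]
standS [530.01173265 162.56761681  40.        ]
standS [584.23741552 168.82603962  40.        ]
```

```bash
cat > n.py <<'E'
from m import *
print('----')
# look-alike crown end centers (top crop /side crop)
for nm,t,s in (('L1a',(93,55),(65,48)),('L1b',(94,167),(163,125)),('L2a',(97,438),(420,342)),('L2b',(138,555),(580,408))):
    print(nm,tri(T,sc(t,140,125,4),S,sc(s,95,200,3.8)))
# glue cap, wax
print('glue',tri(T,(245.5,104),S,(174.5,141)),'wax',onz(T,329,124,50))
from scipy.spatial.transform import Rotation as Ro
R=Ro.from_rotvec(ctrl.read_state()['ee_rot']).as_matrix();print(R.round(3))
for nm,a in(('lock',0.29),('sh',0.12)):
    z=np.array([np.cos(a),np.sin(a),0]);
    for sg in(1,-1):
        y=np.array([0,0,-1.]);Z=sg*z;X=np.cross(y,Z);Q=np.c_[X,y,Z];print(nm,sg,Ro.from_matrix(Q@R.T).as_rotvec().round(3))
E
python3 n.py|sed -n '/----/,$p'
```

```text
----
L1a (array([696.58061307, 208.29427806, 127.89695342]), np.float64(0.614799787266231))
L1b (array([628.45548356, 205.44165947, 129.93377887]), np.float64(2.1193023836692824))
L2a (array([474.14987169, 200.92453302, 129.82203576]), np.float64(3.0003289873726464))
L2b (array([411.46007087, 178.68471977, 129.89761212]), np.float64(0.18727098560895836))
glue (array([772.44225359,  16.19447324, 134.42327252]), np.float64(0.6701592657203411)) wax [ 749.2922445  -188.64339464   50.        ]
[[ 0.974 -0.    -0.228]
 [ 0.228  0.001  0.974]
 [-0.    -1.     0.001]]
lock 1 [-1.00e-03  1.00e-03 -1.51e+00]
lock -1 [-1.000e-03 -1.000e-03  1.631e+00]
sh 1 [-1.00e-03  1.00e-03 -1.68e+00]
sh -1 [-1.000e-03 -1.000e-03  1.461e+00]
```

{"name": "drive_tool", "arguments": {
  "series": [
    [[0,0,1.63,0.433,0.374,-0.03,0],[0,0,1.63,0.433,0.374,-0.03,0],[0,0,1.63,0.433,0.374,-0.03,0],[0,0,1.63,0.433,0.374,-0.03,0],[0,0,1.63,0.433,0.374,-0.03,0],[0,0,1.63,0.433,0.374,-0.03,0],[0,0,1.63,0.433,0.374,-0.03,0],[0,0,1.63,0.433,0.374,-0.03,0],[0,0,1.63,0.433,0.374,-0.03,0],[0,0,1.63,0.433,0.374,-0.03,0]]
  ],
  "newtons": 20
}}

```text
time: 1.1
tool_pos: [532.7, -329.1, 200.1]
ee_rot: [-1.126, -1.33, 1.33]
ft_force: [1.3, -1.7, 0.9]
finger_gap: 0.149
```

Run:
```python
from h import *
s=ctrl.read_state();print(s['time'],s['tool_pos'],s['ee_rot'],s['qpos'],s['ft_force'],s['finger_gap'])
```

```text
1.1 [ 532.73336757 -329.12138174  200.11911651] [-1.12610249 -1.32976976  1.32992086] [-2.42151249e-01  2.97002101e-01 -1.39239151e-01 -7.57611318e-05
 -1.13488855e+00  4.07470806e-01] [ 1.32832949 -1.6557577   0.9017938 ] 0.14871360921878904
```

{"name": "drive_tool", "arguments": {
  "series": [
    [[0,0,0.13,0.033,0.029,-0.01,0],[0,0,0.13,0.033,0.029,-0.01,0],[0,0,0.13,0.033,0.029,-0.01,0],[0,0,0.13,0.033,0.029,-0.01,0]]
  ]
}}

```text
time: 1.5
tool_pos: [564.0, -302.2, 190.2]
ee_rot: [-1.058, -1.418, 1.418]
ft_force: [-0.5, 0.6, 0.2]
finger_gap: 0.007
```

```bash
cat > st.py <<'E'
from h import *
from scipy.spatial.transform import Rotation as Ro
s=ctrl.read_state();R=Ro.from_rotvec(s['ee_rot']).as_matrix()
z=R[:,2]; print(round(s['time'],2),'pos',s['tool_pos'].round(1),'down',R[:,1].round(3),'jaw yaw',np.arctan2(z[1],z[0]).round(3),'F',s['ft_force'].round(1),'T',s['torque'].round(2),'gap',round(s['finger_gap'],3))
E
python3 st.py
```

```text
1.5 pos [ 564.  -302.2  190.2] down [-0.001  0.    -1.   ] jaw yaw -2.854 F [-0.5  0.6  0.2] T [ 0.02  0.16 -0.01] gap 0.007
```

{"name": "drive_tool", "arguments": {
  "series": [
    [[0,0,0,0.023,0.018,0,0],[0,0,0,0.023,0.018,0,0],[0,0,0,0.023,0.018,-0.04,0],[0,0,0,0.023,0.018,-0.078,0],[0,0,0,0.023,0.018,-0.078,0],[0,0,0,0.023,0.018,-0.078,0]]
  ]
}}

```text
time: 2.1
tool_pos: [587.0, -285.0, 113.1]
ee_rot: [-1.059, -1.417, 1.419]
ft_force: [1.0, -0.1, 1.8]
finger_gap: 0.004
```

```bash
python3 st.py
cat > pic.py <<'E'
import sys
from h import *
n,out=sys.argv[1:3];x,y,w,h,k=map(float,sys.argv[3:8]);x,y,w,h=map(int,(x,y,w,h))
f=cam(n)['frame'];cv2.imwrite('pics/'+out,cv2.resize(f[y:y+h,x:x+w],None,fx=k,fy=k,interpolation=cv2.INTER_CUBIC))
E
python3 pic.py side s1.png 255 60 130 180 3.3
```

```text
2.1 pos [ 587.  -285.   113.1] down [-0.001 -0.001 -1.   ] jaw yaw -2.854 F [ 1.  -0.1  1.8] T [0.01 0.05 0.03] gap 0.004
```

View pics/s1.png

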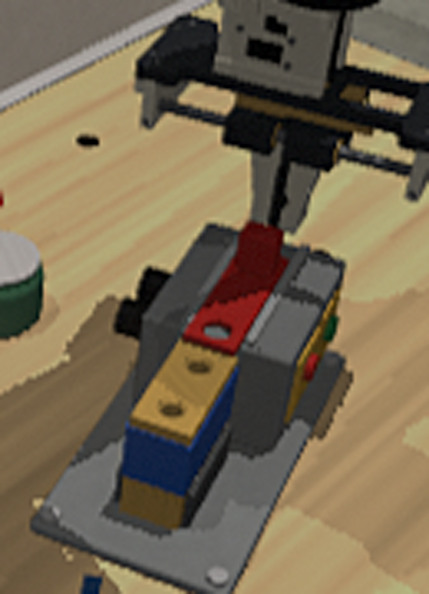

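The closed fingers stand just behind the red handle, which shows at about (262,245) in the crop. Next I push along the lock's y axis.

{"name": "drive_tool", "arguments": {
  "series": [
    [[0,0,0,-0.0029,0.0096,-0.002,0],[0,0,0,-0.0057,0.0192,-0.002,0],[0,0,0,-0.0086,0.0287,-0.002,0],[0,0,0,-0.0103,0.0345,-0.002,0],[0,0,0,-0.0115,0.0383,-0.002,0],[0,0,0,-0.0115,0.0383,-0.002,0]]
  ]
}}

```text
time: 2.75
tool_pos: [576.9, -245.9, 111.4]
ee_rot: [-1.06, -1.42, 1.421]
ft_force: [1.9, -6.7, 4.6]
finger_gap: 0.006
```

```bash
python3 st.py; python3 pic.py side s2.png 255 60 130 180 3.3
```

```text
2.75 pos [ 576.9 -245.9  111.4] down [ 0.002 -0.002 -1.   ] jaw yaw -2.851 F [ 1.9 -6.7  4.6] T [-1.99 -0.35  0.09] gap 0.006
```

View pics/s2.png

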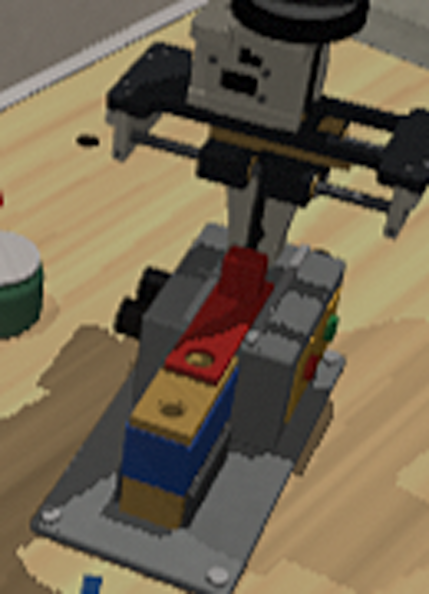

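{"name": "drive_tool", "arguments": {
  "series": [
    [[0,0,0,-0.0006,0.0019,0,0],[0,0,0,-0.0012,0.0038,0,0]]
  ]
}}

```text
time: 3.0
tool_pos: [576.8, -245.4, 111.6]
ee_rot: [-1.064, -1.419, 1.423]
ft_force: [7.6, -31.6, -8.0]
finger_gap: 0.0
```

```bash
python3 st.py
```

```text
3.0 pos [ 576.8 -245.4  111.6] down [ 0.004 -0.006 -1.   ] jaw yaw -2.851 F [  7.6 -31.6  -8. ] T [-11.39  -2.52   0.11] gap 0.0
```

{"name": "drive_tool", "arguments": {
  "series": [
    [[0,0,0,0.003,-0.01,0,0],[0,0,0,0.006,-0.018,0.02,0],[0,0,0,0.006,-0.018,0.07,0.0],[0,0,0,0.006,-0.018,0.12,0.2]]
  ]
}}

```text
time: 3.4
tool_pos: [579.6, -259.0, 230.0]
ee_rot: [-1.054, -1.416, 1.419]
ft_force: [1.2, -0.4, 0.2]
finger_gap: 0.049
```

```bash
python3 st.py;python3 pic.py side s3.png 265 105 100 100 5; python3 pic.py top t3.png 265 150 135 100 5.8
```

```text
3.4 pos [ 579.6 -259.   230. ] down [-0.004  0.002 -1.   ] jaw yaw -2.853 F [ 1.2 -0.4  0.2] T [-0.04 -0.14  0.02] gap 0.049
```

View pics/s3.png

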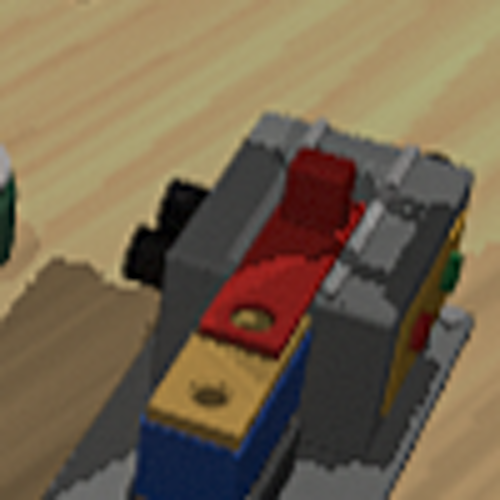

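View pics/t3.png

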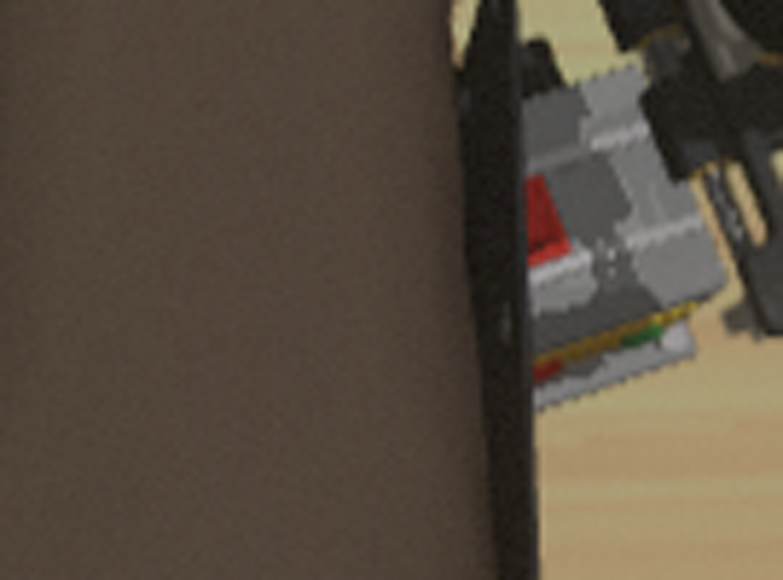

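{"name": "drive_tool", "arguments": {
  "series": [
    [[0,0,-0.168,-0.024,0.468,0,0.45],[0,0,-0.168,-0.024,0.468,0,0.45],[0,0,-0.168,-0.024,0.468,0,0.45],[0,0,-0.168,-0.024,0.468,0,0.45],[0,0,-0.168,-0.024,0.468,0,0.45],[0,0,-0.168,-0.024,0.468,0,0.45],[0,0,-0.168,-0.024,0.468,0,0.45],[0,0,-0.168,-0.024,0.468,0,0.45],[0,0,-0.168,-0.024,0.468,0,0.45],[0,0,-0.168,-0.024,0.468,0,0.45]]
  ]
}}

```text
time: 4.5
tool_pos: [555.4, 212.3, 229.6]
ee_rot: [-1.147, -1.299, 1.3]
ft_force: [-0.1, -1.1, 0.2]
finger_gap: 0.453
```

{"name": "drive_tool", "arguments": {
  "series": [
    [[0,0,0,0,0,0,0.45],[0,0,0,0,0,0,0.45]]
  ]
}}

```text
time: 4.7
tool_pos: [555.9, 208.9, 229.6]
ee_rot: [-1.148, -1.297, 1.3]
ft_force: [0.7, 0.1, 1.1]
finger_gap: 0.452
```

```bash
python3 st.py;python3 pic.py top t4.png 265 150 135 100 5.8; python3 pic.py side s4.png 50 100 220 270 2.2
python3 - <<'E'
from h import *
import pickle
S=pickle.load(open('side0.pkl','rb'))
print(onz(S,(253.5)/5-.5+265,(318.5)/5-.5+105,96.5))
E
```

```text
4.7 pos [555.9 208.9 229.6] down [-0.002 -0.    -1.   ] jaw yaw -3.019 F [0.7 0.1 1.1] T [0.01 0.1  0.01] gap 0.452
[ 547.77324934 -154.72917816   96.5       ]
```

View pics/t4.png

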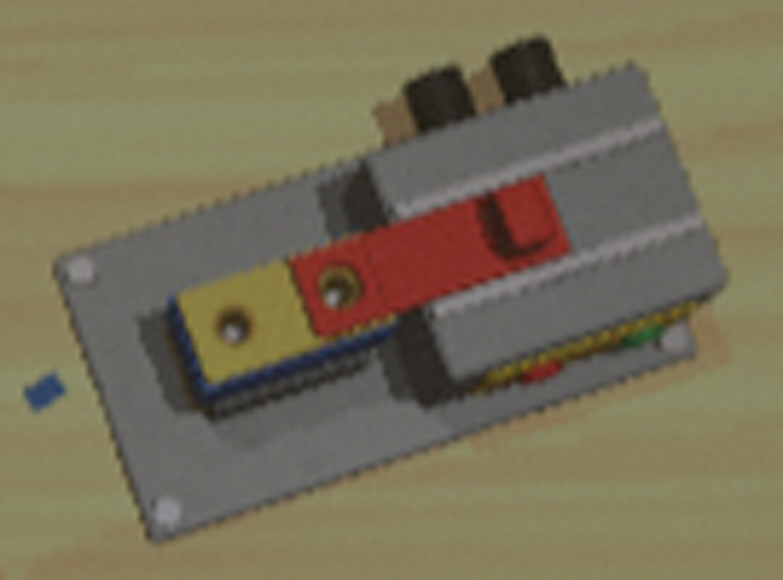

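View pics/s4.png

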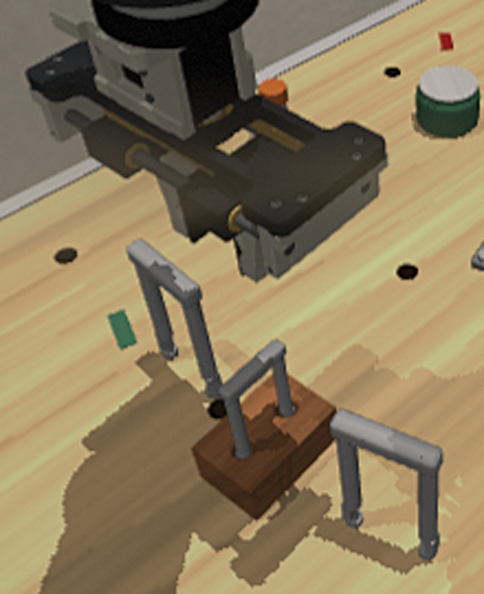

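The eye now sits over the near hole: top crop (337,290), and the side ray agrees within 1 mm. The gripper is above the small shackle, so I descend.

{"name": "drive_tool", "arguments": {
  "series": [
    [[0,0,0,-0.0004,0,-0.05,0.45],[0,0,0,-0.0004,0,-0.095,0.45],[0,0,0,-0.0004,0,-0.115,0.45],[0,0,0,-0.0004,0,-0.138,0.45],[0,0,0,-0.0004,0,-0.138,0.45]]
  ]
}}

```text
time: 5.3
tool_pos: [554.6, 205.8, 89.4]
ee_rot: [-1.149, -1.291, 1.301]
ft_force: [-0.5, -0.1, -0.1]
finger_gap: 0.449
```

```bash
python3 st.py; python3 pic.py side s5.png 50 100 220 270 2.2
```

```text
5.3 pos [554.6 205.8  89.4] down [-0.005 -0.003 -1.   ] jaw yaw -3.023 F [-0.5 -0.1 -0.1] T [-0.04  0.13 -0.01] gap 0.449
```

View pics/s5.png

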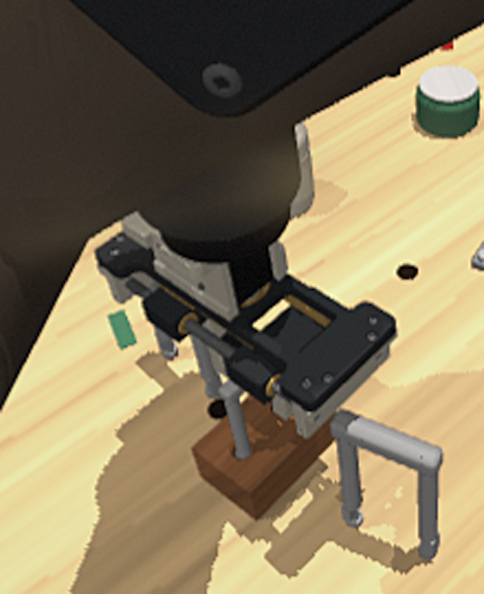

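{"name": "drive_tool", "arguments": {
  "series": [
    [[0,0,0,0.0,0,0.0,0.45],[0,0,0,0.0,0,0.0,0.45]]
  ]
}}

```text
time: 5.55
tool_pos: [557.4, 208.5, 94.0]
ee_rot: [-1.15, -1.3, 1.296]
ft_force: [0.5, -0.8, -0.4]
finger_gap: 0.451
```

```bash
python3 st.py
```

```text
5.55 pos [557.4 208.5  94. ] down [ 0.002  0.001 -1.   ] jaw yaw -3.021 F [ 0.5 -0.8 -0.4] T [0.07 0.18 0.  ] gap 0.451
```

{"name": "drive_tool", "arguments": {
  "series": [
    [[0,0,0,-0.001,0,-0.003,0.45],[0,0,0,-0.001,0,-0.003,0.0],[0,0,0,-0.001,0,-0.003,0.0],[0,0,0,-0.001,0,-0.003,0.0],[0,0,0,-0.001,0,-0.003,0.0],[0,0,0,-0.001,0,-0.003,0.0],[0,0,0,-0.001,0,-0.003,0.0]]
  ],
  "newtons": 45
}}

```text
time: 6.25
tool_pos: [555.7, 208.3, 89.5]
ee_rot: [-1.15, -1.298, 1.298]
ft_force: [-0.8, -0.6, 0.2]
finger_gap: 0.132
```

```bash
python3 st.py
```

```text
6.25 pos [555.7 208.3  89.5] down [ 0.  0. -1.] jaw yaw -3.02 F [-0.8 -0.6  0.2] T [0.07 0.02 0.01] gap 0.132
```

{"name": "drive_tool", "arguments": {
  "series": [
    [[0,0,0,0,0,0.015,0.0],[0,0,0,0,0,0.035,0.0],[0,0,0,0,0,0.07,0.0],[0,0,0,0,0,0.11,0.0],[0,0,0,0,0,0.13,0.0],[0,0,0,0,0,0.13,0.0],[0,0,0,0,0,0.13,0.0]]
  ]
}}

```text
time: 6.95
tool_pos: [555.1, 208.2, 219.1]
ee_rot: [-1.149, -1.298, 1.297]
ft_force: [-0.4, -0.3, -1.8]
finger_gap: 0.13
```

```bash
python3 st.py; python3 pic.py side s6.png 50 50 220 270 2.2; python3 pic.py top t6.png 80 100 200 180 4
```

```text
6.95 pos [555.1 208.2 219.1] down [-0.  0. -1.] jaw yaw -3.021 F [-0.4 -0.3 -1.8] T [ 0.03  0.14 -0.  ] gap 0.13
```

View pics/s6.png

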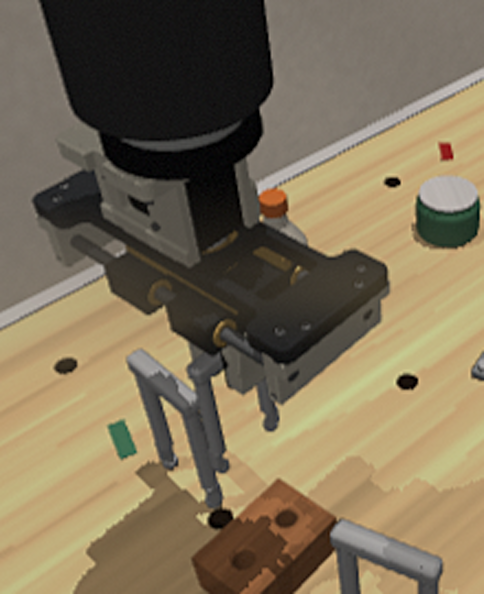

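{"name": "drive_tool", "arguments": {
  "series": [
    [[0,0,0.172,-0.013,-0.343,0.01,0.0],[0,0,0.172,-0.013,-0.343,0.01,0.0],[0,0,0.172,-0.013,-0.343,0.01,0.0],[0,0,0.172,-0.013,-0.343,0.01,0.0],[0,0,0.172,-0.013,-0.343,0.01,0.0],[0,0,0.172,-0.013,-0.343,0.01,0.0],[0,0,0.172,-0.013,-0.343,0.01,0.0],[0,0,0.172,-0.013,-0.343,0.01,0.0],[0,0,0.172,-0.013,-0.343,0.01,0.0],[0,0,0.172,-0.013,-0.343,0.01,0.0]]
  ]
}}

```text
time: 8.05
tool_pos: [542.2, -134.3, 228.4]
ee_rot: [-1.055, -1.421, 1.422]
ft_force: [0.6, 0.0, -1.0]
finger_gap: 0.13
```

{"name": "drive_tool", "arguments": {
  "series": [
    [[0,0,0,0,0,-0.01,0.0],[0,0,0,0,0,-0.03,0.0],[0,0,0,0,0,-0.03,0.0],[0,0,0,0,0,-0.03,0.0]]
  ]
}}

```text
time: 8.45
tool_pos: [542.4, -134.0, 199.0]
ee_rot: [-1.054, -1.422, 1.424]
ft_force: [0.2, 1.1, -1.3]
finger_gap: 0.126
```

```bash
python3 st.py; python3 pic.py side s7.png 255 90 130 130 4.5; python3 st.py
```

```text
8.45 pos [ 542.4 -134.   199. ] down [-0.001 -0.    -1.   ] jaw yaw -2.847 F [ 0.2  1.1 -1.3] T [0.02 0.12 0.01] gap 0.126
8.5 pos [ 542.8 -134.2  199.7] down [ 0. -0. -1.] jaw yaw -2.847 F [ 1.   0.1 -0.4] T [-0.01  0.08  0.01] gap 0.133
```

View pics/s7.png

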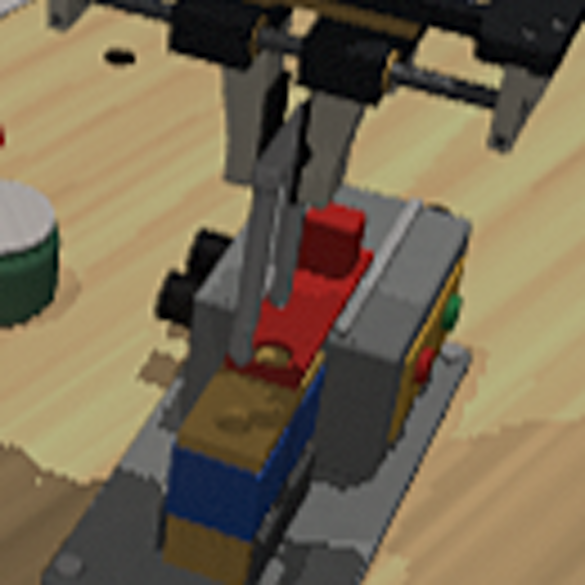

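```bash
python3 - <<'E'
from h import *
import pickle
S=pickle.load(open('side0.pkl','rb'))
for p in((240,361),(279,303)):
  print(onz(S,(p[0]+.5)/4.5-.5+255,(p[1]+.5)/4.5-.5+90,125).round(1))
print(proj(S,[(535.1,-112.6,125),(547.7,-154.4,125)])*1-[255,90])
E
python3 - <<'E'
import cv2
i=cv2.imread('pics/s7.png')[200:420,190:340]
cv2.imwrite('pics/s7z.png',cv2.resize(i,None,fx=2.7,fy=2.7,interpolation=cv2.INTER_NEAREST))
E
```

```text
[ 536.  -111.5  125. ]
[ 548.3 -154.3  125. ]
[[53.66929262 79.789075  ]
 [61.89722074 67.04874988]]
```

View pics/s7z.png

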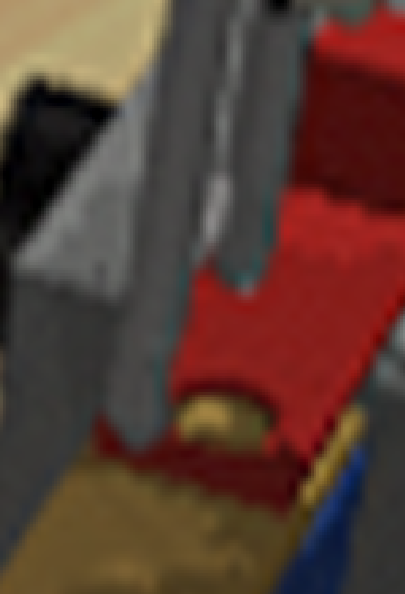

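The feet line up with the holes within about 1 mm. I descend gently and watch the force.

{"name": "drive_tool", "arguments": {
  "series": [
    [[0,0,0,-0.0007,-0.0003,-0.01,0.0],[0,0,0,-0.0007,-0.0003,-0.018,0.0],[0,0,0,-0.0007,-0.0003,-0.024,0.0],[0,0,0,-0.0007,-0.0003,-0.027,0.0],[0,0,0,-0.0007,-0.0003,-0.03,0.0],[0,0,0,-0.0007,-0.0003,-0.033,0.0]]
  ]
}}

```text
time: 9.1
tool_pos: [542.0, -135.1, 166.3]
ee_rot: [-1.056, -1.422, 1.422]
ft_force: [0.8, 0.0, -1.0]
finger_gap: 0.132
```

```bash
python3 st.py
```

```text
9.1 pos [ 542.  -135.1  166.3] down [ 0. -0. -1.] jaw yaw -2.849 F [ 0.8  0.  -1. ] T [-0.01  0.15 -0.08] gap 0.132
```

{"name": "drive_tool", "arguments": {
  "series": [
    [[0,0,0,0,0,-0.002,0.0],[0,0,0,0,0,-0.004,0.0]]
  ]
}}

```text
time: 9.3
tool_pos: [541.9, -135.1, 162.3]
ee_rot: [-1.056, -1.422, 1.422]
ft_force: [-0.0, -0.4, -1.1]
finger_gap: 0.13
```

{"name": "drive_tool", "arguments": {
  "series": [
    [[0,0,0,0,0,-0.002,0.0],[0,0,0,0,0,-0.004,0.0]]
  ]
}}

```text
time: 9.5
tool_pos: [541.9, -135.0, 158.3]
ee_rot: [-1.056, -1.422, 1.422]
ft_force: [0.7, 0.0, -0.6]
finger_gap: 0.135
```

{"name": "drive_tool", "arguments": {
  "series": [
    [[0,0,0,0,0,-0.002,0.0],[0,0,0,0,0,-0.004,0.0]]
  ]
}}

```text
time: 9.7
tool_pos: [542.0, -135.2, 154.4]
ee_rot: [-1.056, -1.422, 1.422]
ft_force: [0.1, -0.8, 0.1]
finger_gap: 0.137
```

Going in cleanly (feet about 10 mm deep). Quick look, then on.

```bash
python3 pic.py side s8.png 270 100 90 110 5
```

```text
(no output)
```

View pics/s8.png

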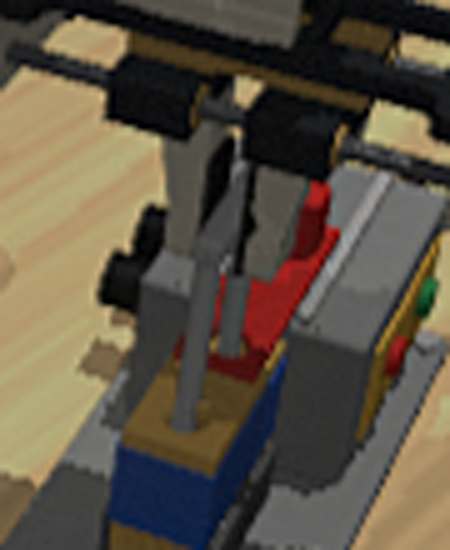

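{"name": "drive_tool", "arguments": {
  "series": [
    [[0,0,0,0,0,-0.002,0.0],[0,0,0,0,0,-0.004,0.0]]
  ]
}}

```text
time: 9.95
tool_pos: [541.9, -135.1, 150.4]
ee_rot: [-1.056, -1.422, 1.422]
ft_force: [0.5, -0.9, -0.6]
finger_gap: 0.136
```

{"name": "drive_tool", "arguments": {
  "series": [
    [[0,0,0,0,0,-0.002,0.0],[0,0,0,0,0,-0.004,0.0]]
  ]
}}

```text
time: 10.15
tool_pos: [541.9, -135.1, 146.3]
ee_rot: [-1.056, -1.422, 1.422]
ft_force: [0.3, -1.2, -0.4]
finger_gap: 0.128
```

Both legs are in, with the near one through the eye. Now I press in small steps.

{"name": "drive_tool", "arguments": {
  "series": [
    [[0,0,0,0,0,-0.002,0.0],[0,0,0,0,0,-0.004,0.0]]
  ]
}}

```text
time: 10.35
tool_pos: [542.2, -135.2, 142.7]
ee_rot: [-1.057, -1.422, 1.422]
ft_force: [-1.0, -1.7, 3.7]
finger_gap: 0.13
```

{"name": "drive_tool", "arguments": {
  "series": [
    [[0,0,0,0,0,-0.002,0.0],[0,0,0,0,0,-0.004,0.0]]
  ]
}}

```text
time: 10.55
tool_pos: [542.2, -135.2, 138.7]
ee_rot: [-1.057, -1.422, 1.422]
ft_force: [0.1, -1.7, 4.0]
finger_gap: 0.132
```

{"name": "drive_tool", "arguments": {
  "series": [
    [[0,0,0,0,0,-0.001,0.0],[0,0,0,0,0,-0.002,0.0]]
  ]
}}

```text
time: 10.75
tool_pos: [542.1, -135.2, 136.6]
ee_rot: [-1.057, -1.422, 1.422]
ft_force: [0.4, -2.4, 6.2]
finger_gap: 0.127
```

{"name": "drive_tool", "arguments": {
  "series": [
    [[0,0,0,0,0,-0.001,0.0],[0,0,0,0,0,-0.001,0.0]]
  ]
}}

```text
time: 10.95
tool_pos: [542.2, -135.1, 135.7]
ee_rot: [-1.057, -1.422, 1.422]
ft_force: [-0.6, -1.5, 5.3]
finger_gap: 0.132
```

{"name": "drive_tool", "arguments": {
  "series": [
    [[0,0,0,0,0,-0.001,0.0],[0,0,0,0,0,-0.001,0.0]]
  ]
}}

```text
time: 11.15
tool_pos: [542.2, -135.2, 134.9]
ee_rot: [-1.057, -1.422, 1.422]
ft_force: [0.4, -1.9, 6.4]
finger_gap: 0.132
```

{"name": "drive_tool", "arguments": {
  "series": [
    [[0,0,0,0,0,-0.001,0.0],[0,0,0,0,0,-0.001,0.0]]
  ]
}}

```text
time: 11.35
tool_pos: [542.3, -135.2, 134.0]
ee_rot: [-1.057, -1.422, 1.422]
ft_force: [-0.1, -1.3, 6.5]
finger_gap: 0.133
```

{"name": "drive_tool", "arguments": {
  "series": [
    [[0,0,0,0,0,-0.001,0.0],[0,0,0,0,0,-0.001,0.0]]
  ]
}}

```text
time: 11.55
tool_pos: [542.3, -135.2, 133.1]
ee_rot: [-1.057, -1.423, 1.422]
ft_force: [0.4, -1.2, 8.0]
finger_gap: 0.131
```

{"name": "drive_tool", "arguments": {
  "series": [
    [[0,0,0,0,0,-0.001,0.0],[0,0,0,0,0,-0.001,0.0]]
  ]
}}

```text
time: 11.75
tool_pos: [542.3, -135.2, 132.1]
ee_rot: [-1.057, -1.423, 1.422]
ft_force: [-0.1, -1.5, 6.7]
finger_gap: 0.132
```

{"name": "drive_tool", "arguments": {
  "series": [
    [[0,0,0,0,0,-0.001,0.0],[0,0,0,0,0,-0.001,0.0]]
  ]
}}

```text
time: 11.95
tool_pos: [542.3, -135.2, 131.1]
ee_rot: [-1.057, -1.423, 1.422]
ft_force: [-0.8, -2.0, 8.8]
finger_gap: 0.133
```

{"name": "drive_tool", "arguments": {
  "series": [
    [[0,0,0,0,0,-0.001,0.0],[0,0,0,0,0,-0.001,0.0]]
  ]
}}

```text
time: 12.15
tool_pos: [542.2, -135.1, 129.9]
ee_rot: [-1.057, -1.422, 1.422]
ft_force: [0.7, -1.3, 7.0]
finger_gap: 0.135
```

{"name": "drive_tool", "arguments": {
  "series": [
    [[0,0,0,0,0,-0.001,0.0],[0,0,0,0,0,-0.001,0.0]]
  ]
}}

```text
time: 12.35
tool_pos: [542.2, -135.1, 128.8]
ee_rot: [-1.057, -1.422, 1.422]
ft_force: [0.9, -2.8, 5.5]
finger_gap: 0.132
```

{"name": "drive_tool", "arguments": {
  "series": [
    [[0,0,0,0,0,-0.001,0.0],[0,0,0,0,0,-0.001,0.0]]
  ]
}}

```text
time: 12.55
tool_pos: [542.1, -135.1, 127.8]
ee_rot: [-1.057, -1.422, 1.422]
ft_force: [-0.2, -2.0, 6.1]
finger_gap: 0.13
```

{"name": "drive_tool", "arguments": {
  "series": [
    [[0,0,0,0,0,-0.001,0.0],[0,0,0,0,0,-0.001,0.0]]
  ]
}}

```text
time: 12.75
tool_pos: [542.2, -135.1, 126.8]
ee_rot: [-1.057, -1.422, 1.422]
ft_force: [-0.3, -1.8, 5.4]
finger_gap: 0.128
```

{"name": "drive_tool", "arguments": {
  "series": [
    [[0,0,0,0,0,-0.001,0.0],[0,0,0,0,0,-0.001,0.0]]
  ]
}}

```text
time: 12.95
tool_pos: [542.2, -135.2, 125.8]
ee_rot: [-1.057, -1.422, 1.422]
ft_force: [0.6, -1.5, 5.8]
finger_gap: 0.132
```

{"name": "drive_tool", "arguments": {
  "series": [
    [[0,0,0,0,0,-0.001,0.0],[0,0,0,0,0,-0.001,0.0]]
  ]
}}

```text
time: 13.15
tool_pos: [542.2, -135.1, 124.8]
ee_rot: [-1.057, -1.422, 1.422]
ft_force: [0.1, -1.8, 5.3]
finger_gap: 0.136
```

{"name": "drive_tool", "arguments": {
  "series": [
    [[0,0,0,0,0,-0.001,0.0],[0,0,0,0,0,-0.001,0.0]]
  ]
}}

```text
time: 13.35
tool_pos: [542.1, -135.1, 123.7]
ee_rot: [-1.057, -1.422, 1.422]
ft_force: [-0.3, -2.3, 6.4]
finger_gap: 0.132
```

{"name": "drive_tool", "arguments": {
  "series": [
    [[0,0,0,0,0,-0.001,0.0],[0,0,0,0,0,-0.001,0.0]]
  ]
}}

```text
time: 13.55
tool_pos: [542.1, -135.1, 122.7]
ee_rot: [-1.057, -1.422, 1.422]
ft_force: [0.3, -2.2, 5.0]
finger_gap: 0.129
```

{"name": "drive_tool", "arguments": {
  "series": [
    [[0,0,0,0,0,-0.001,0.0],[0,0,0,0,0,-0.001,0.0]]
  ]
}}

```text
time: 13.75
tool_pos: [542.4, -135.2, 122.1]
ee_rot: [-1.057, -1.423, 1.422]
ft_force: [-0.3, -1.9, 7.7]
finger_gap: 0.128
```

{"name": "drive_tool", "arguments": {
  "series": [
    [[0,0,0,0,0,-0.001,0.0],[0,0,0,0,0,-0.001,0.0]]
  ]
}}

```text
time: 13.95
tool_pos: [542.8, -135.3, 122.0]
ee_rot: [-1.058, -1.424, 1.422]
ft_force: [-1.4, -1.0, 14.2]
finger_gap: 0.131
```

{"name": "drive_tool", "arguments": {
  "series": [
    [[0,0,0,0,0,-0.001,0.0],[0,0,0,0,0,-0.001,0.0]]
  ]
}}

```text
time: 14.15
tool_pos: [543.3, -135.3, 121.9]
ee_rot: [-1.059, -1.425, 1.422]
ft_force: [-2.7, -0.3, 19.4]
finger_gap: 0.131
```

```bash
python3 pic.py side s9.png 270 100 90 110 5
```

```text
(no output)
```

View pics/s9.png

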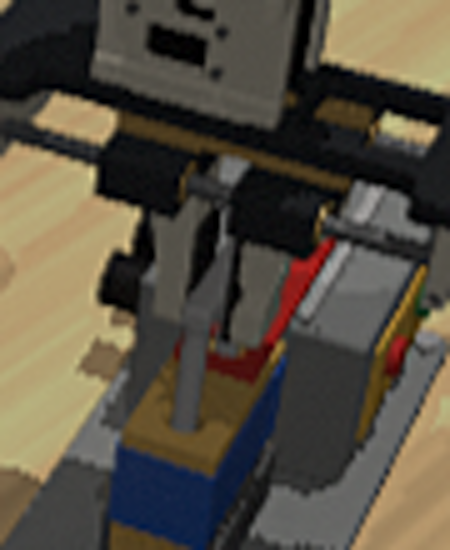

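Force now rises stiffly (19 N with no motion), so I stop. From the picture I measure how high the crown really is.

Run:
```python
from h import *
import pickle
S=pickle.load(open('side0.pkl','rb'))
for d in (10.3,34,36,40,43):
  P=proj(S,[(533.8,-107.5,90+94-d+6),(533.8,-107.5,90+94-d-6),(535.3,-112.8,90+94-d-6),(535.3,-112.8,90)])
  print(d,((P-[270,100]+.5)*5-.5).round(0).tolist())
i=cv2.imread('pics/s9.png')[200:450,110:310]; cv2.imwrite('pics/s9z.png',cv2.resize(i,None,fx=2.4,fy=2.4))
i=cv2.imread('pics/s8.png')[120:450,110:310]; cv2.imwrite('pics/s8z.png',cv2.resize(i,None,fx=1.8,fy=1.8))
```

```text
10.3 [[206.0, 242.0], [202.0, 268.0], [208.0, 260.0], [185.0, 420.0]]
34 [[199.0, 294.0], [195.0, 319.0], [201.0, 311.0], [185.0, 420.0]]
36 [[198.0, 298.0], [195.0, 324.0], [200.0, 315.0], [185.0, 420.0]]
40 [[197.0, 307.0], [193.0, 332.0], [199.0, 324.0], [185.0, 420.0]]
43 [[196.0, 313.0], [193.0, 338.0], [198.0, 330.0], [185.0, 420.0]]
```

View pics/s9z.png

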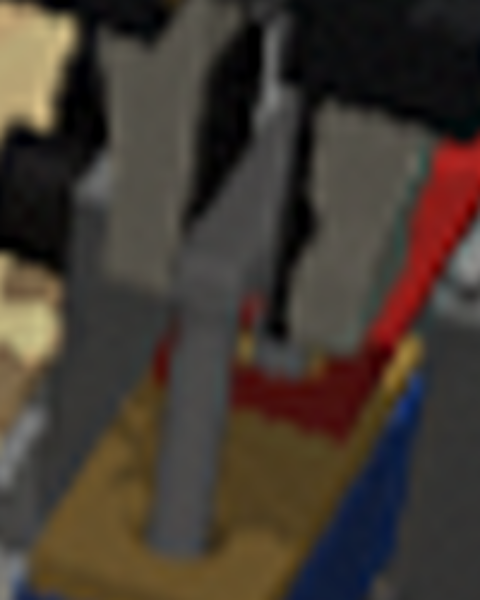

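View pics/s8z.png

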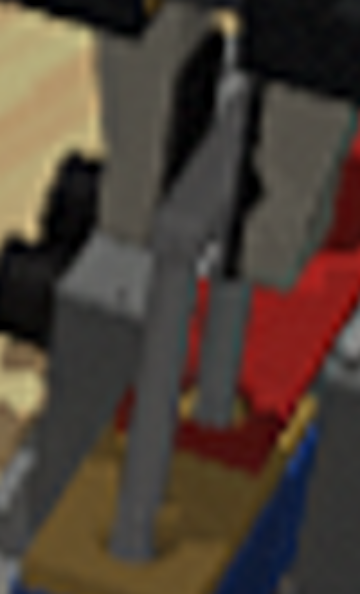

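{"name": "drive_tool", "arguments": {
  "series": [
    [[0,0,0,0,0,0.001,0.0],[0,0,0,0,0,0.002,0.0],[0,0,0,0,0,0.002,0.0]]
  ]
}}

```text
time: 14.5
tool_pos: [542.3, -135.2, 122.2]
ee_rot: [-1.057, -1.423, 1.422]
ft_force: [0.1, -1.7, 7.6]
finger_gap: 0.132
```

{"name": "drive_tool", "arguments": {
  "series": [
    [[0,0,0,0,0,0.001,0.0],[0,0,0,0,0,0.001,0.0]]
  ]
}}

```text
time: 14.7
tool_pos: [542.0, -135.1, 122.7]
ee_rot: [-1.057, -1.422, 1.422]
ft_force: [0.6, -1.7, 5.8]
finger_gap: 0.132
```

{"name": "drive_tool", "arguments": {
  "series": [
    [[0,0,0,0,0,0.001,0.0],[0,0,0,0,0,0.001,0.0]]
  ]
}}

```text
time: 14.9
tool_pos: [542.0, -135.1, 123.5]
ee_rot: [-1.056, -1.422, 1.422]
ft_force: [-0.0, -1.9, 5.1]
finger_gap: 0.13
```

{"name": "drive_tool", "arguments": {
  "series": [
    [[0,0,0,0,0,0.001,0.0],[0,0,0,0,0,0.001,0.0]]
  ]
}}

```text
time: 15.1
tool_pos: [541.8, -135.1, 124.2]
ee_rot: [-1.056, -1.421, 1.422]
ft_force: [1.7, -3.5, 1.0]
finger_gap: 0.133
```

{"name": "drive_tool", "arguments": {
  "series": [
    [[0,0,0,0,0,0.001,0.0],[0,0,0,0,0,0.001,0.0]]
  ]
}}

```text
time: 15.3
tool_pos: [541.3, -135.0, 124.4]
ee_rot: [-1.055, -1.421, 1.422]
ft_force: [3.6, -4.1, -7.3]
finger_gap: 0.133
```

Pulling up now meets resistance (−7 N), so the shackle is latched. I let go.

{"name": "drive_tool", "arguments": {
  "series": [
    [[0,0,0,0,0,-0.001,0.0],[0,0,0,0,0,-0.001,0.4],[0,0,0,0,0,-0.001,0.4],[0,0,0,0,0,-0.001,0.4],[0,0,0,0,0,-0.001,0.4]]
  ]
}}

```text
time: 15.8
tool_pos: [541.6, -134.9, 124.4]
ee_rot: [-1.056, -1.422, 1.422]
ft_force: [1.1, 0.6, -0.1]
finger_gap: 0.386
```

{"name": "drive_tool", "arguments": {
  "series": [
    [[0,0,0,0,0,0.02,0.4],[0,0,0,0,0,0.06,0.4],[0,0,0,0,0,0.1,0.4],[0,0,0,0.02,0.04,0.13,0.4],[0,0,0,0.02,0.09,0.13,0.4],[0,0,0,0.02,0.14,0.13,0.4],[0,0,0,0.02,0.19,0.13,0.4],[0,0,0,0.02,0.24,0.13,0.4],[0,0,0,0.02,0.29,0.13,0.4],[0,0,0,0.02,0.29,0.13,0.4]]
  ]
}}

```text
time: 16.8
tool_pos: [561.5, 159.8, 254.0]
ee_rot: [-1.053, -1.425, 1.424]
ft_force: [0.0, -0.1, -0.9]
finger_gap: 0.395
```

```bash
python3 st.py; python3 pic.py side s10.png 230 90 140 130 4.5;python3 pic.py top t10.png 220 80 190 140 4.2
```

```text
16.8 pos [561.5 159.8 254. ] down [-0.     0.001 -1.   ] jaw yaw -2.844 F [ 0.  -0.1 -0.9] T [-0.01  0.17 -0.01] gap 0.395
```

View pics/s10.png

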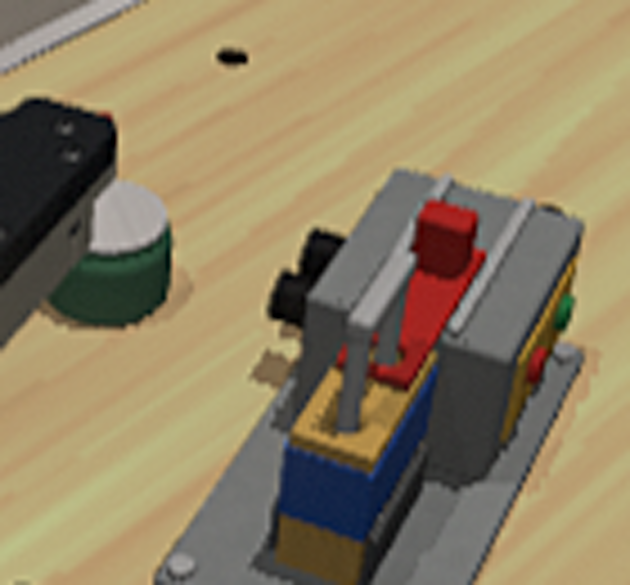

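View pics/t10.png

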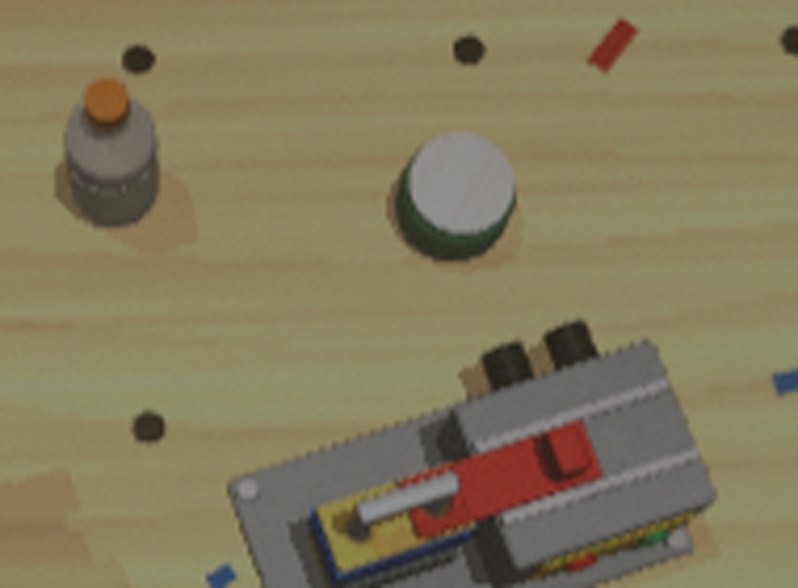

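Run:
```python
from h import *
import pickle
S=pickle.load(open('side0.pkl','rb'));T=pickle.load(open('top0.pkl','rb'))
f=lambda p,x,y,k:((p[0]+.5)/k-.5+x,(p[1]+.5)/k-.5+y)
for t,s in(((410,498),(382,285)),):
  print(tri(T,f(t,220,80,4.2),S,f(s,230,90,4.5)))
for z in(74,52):
  print(z,(proj(S,[(541.8,-134.3,90+z+6)])-[230,90])*4.5,(proj(T,[(541.8,-134.3,90+z+6)])-[220,80])*4.2)
```

```text
(array([ 541.69611737, -135.46928901,  148.50112708]), np.float64(1.338197237858983))
74 [[386.17062977 243.15473334]] [[410.23992384 486.60678084]]
52 [[379.73663863 285.77048032]] [[405.41118284 495.34461594]]
```

```bash
python3 -c "
from station import ctrl
print(ctrl.hand_in())"
```

```text
the job is handed in; nothing more can be done
None
```

The saw is locked off and I handed the job in at about 17 s of the 64 s allowed. No verdict was reported.

- **Slide:** I pushed it with closed fingers until it met the stop at about 31 N. Both views then showed the eye over the near hole, with the side-view ray within 1 mm of the hole's centre.
- **Shackle:** I took the small shackle from the stand and put it in with its near leg through the eye. I pressed in 1 mm steps until the force rose stiffly to 19.4 N at about 43 mm deep, which I took to be the hard stop, and then stopped.
- **Latch check:** Lifting gently was resisted with about −7 N. After I let go, the two views put the crown about 52 mm above the lock top and about 1 mm off its axis.
- **Other objects:** The arm was well clear of everything at hand-in. The glue bottle and wax tin look undisturbed in the last picture. I did not measure how far they may have moved. The offcut was outside that last crop, but the arm never went near it.

The click itself was not clear in the force readings. They rose to 8.8 N at about 34 mm and fell back well before the stop, and I saw no peak just before it. I take the shackle to be latched from the lift test and the crown's height after release.

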